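# Dial 37 on the cycle preset box and enter it

### The job

The next capacitor pack is to be cycled 37 times. On the grey preset box, roll the two knurled thumbwheels by their edges until a 3 stands whole and centred in the left window and a 7 in the right one (left and right as the robot sees them), and only then press the box's round button fully down and let it come up again. Touch the wheels and the box gently, and leave the other things on the bench where they lie.

Things in the scene. Friction and masses are not known exactly. Their poses are not given: they have to be found in the camera images.
- preset_box: Grey steel box, 110 (x) by 190 (y) by 117 mm high, fixed to the bench, level top; press on it with well under 90 N. Origin: centre of underside; x away from the robot, y to the left, z up; may stand turned a little. Two black knurled wheels stick up 15 mm through slots in the top. 27 mm left of each wheel's middle is a 20 x 16 mm window; the digit seen in it sits on a white drum that turns with the wheel, upright to the robot.
- axle_left (a point): Centre of the left thumbwheel, on its axle, which lies level along the box's y: 42 mm left of the box's middle, 87 mm above the bench. The wheel is 90 mm in diameter over its ribs, 26 mm wide, with 30 straight ribs 2 mm high across its rim; its top is 132 mm above the bench. Axes as the box's.
- axle_right (a point): The same for the right thumbwheel: 28 mm right of the box's middle, 87 mm above the bench.
- wheel_left (a joint): Angle of the left wheel, rad. Digit n is centred at n x 0.628 (3 at 1.885, 9 at 5.655). Grows when the exposed rim moves away from the robot (box +x); stops at -0.25 and 5.90. No clicks: friction of 0.07 N m (1.6 N at the rim) holds it. A fingertip on the rim can slip; only 48 degrees either side of the top is exposed, so it takes several strokes. Starts near 6 or 7, mostly between digits.
- wheel_right (a joint): The same for the right thumbwheel (7 at 4.398). At the start it shows about 3 or 4.
- enter_top (a point): Centre of the top face of the round button, 32 mm in diameter: 22 mm nearer the robot than the box's middle and 70 mm to its right. It goes straight down.
- enter (a joint): Travel of the button, m: 0 up, 0.006 fully down; a spring needs 5 N to press it fully and returns it.
- side_cutter: Bystander, lying or standing loose on the bench: side cutters. Origin at the centre of its underside; not to be moved.
- meter: Bystander, lying or standing loose on the bench: hand meter. Origin at the centre of its underside; not to be moved.
- wrist_strap: Bystander, lying or standing loose on the bench: wrist strap. Origin at the centre of its underside; not to be moved.
- solder_spool: Bystander, lying or standing loose on the bench: solder spool. Origin at the centre of its underside; not to be moved.
- tape_amber: Bystander, lying or standing loose on the bench: roll of tape. Origin at the centre of its underside; not to be moved.
- driver_cross: Bystander, lying or standing loose on the bench: screwdriver. Origin at the centre of its underside; not to be moved.

How it is judged:
By the outcome, as a careful person would: the job done as asked, in the order asked, and still so for the second after the job is handed in, with the robot touching nothing.
It also fails if it takes over 58 s, if anything falls off the work surface, if the arm or the gripper's body presses on something with over 40 N, if the wrist force passes 120 N, or if a joint passes its speed limit or range.

### The arm

A 7-joint arm with a two-finger parallel gripper is mounted at the origin on a cart in front of the work surface, level with it; the furniture and walls round the work are solid. World frame = base frame: x ahead of the robot, y to its left, z up, the work surface at z = 0. Lengths are in m, angles in rad, forces in N, time in s.
With the tool pointing down it reaches from about 0.4 to 0.85 m from the base axis. Payload 10.4 kg.
Tool frame: the origin (TCP) lies on the centre line of the jaws, within the pads' length; the fingertips stand 11 mm ahead of it and the grasp point (between the pads) lies 8 mm behind it; z points along the fingers, y is the line along which they close (so a half turn about z gives the same grasp; the last joint's range is limited). The gripper opens to 87 mm and grips with 3 to 60 N. Pads are 19 mm wide; open, the fingers measure 117 mm over their backs; the gripper's body (75 mm by 190 mm) begins 51 mm behind the grasp point.
Start: joints at [1.141, 0.332, -0.065, 1.46, 0.022, 1.35, -0.088], TCP at [0.247, -0.574, 0.213] pointing down, gripper open.
Joint ranges: [-2.6, 2.6], [-0.5, 2.12], [-1.47, 1.34], [0.16, 2.42], [-1.27, 4.41], [0.06, 2.06], [-2.6, 2.6]. Speed limits (rad/s): [2.22, 2.22, 2.79, 2.79, 3.14, 3.14, 3.14].

### API

Orientations are given as a unit quaternion [x, y, z, w].
In Python, from bench import r gives the robot as it stands.
- The arm moves only by the shell command python3 -m pendant 'ROWS' [OPENING] [FORCE]. ROWS is JSON, a list of rows, each a list of 4 numbers: the shift along the tool's x, y, z in m, then the turn about the tool's z in rad. A call has 1 to 8 rows; each row shifts and turns the commanded pose from where the row before left it, along the tool's axes as they then stand; what a row does not reach is not made up. A row lasts 1/12 s, in which the tool goes at most 41.7 mm and 7.16 degrees, less where a joint would pass 70% of its speed; a pose out of reach is approached as far as the arm can. A call with a gripper value outside its range is refused whole. OPENING is the opening, from 0 (shut) to 1 (fully open), set as the call begins (- or left out, the last holds). The fingers move at their own pace and stop on an object; FORCE is the grip in N (left out, the last holds). Time passes only in rows, so rows that do not move let the fingers close. It gives the time, the measured TCP pose, the force, the opening and the grip force at its end, in the units of the state.
- r.read_state(): the state, without advancing time (a new reading comes with each control period).
- r.camera(name): name is "scene" or "top" or "wrist"; returns a dict with "img" (384x512x3 uint8, red, green, blue), "camera_matrix" (3x3 intrinsics, pixels), "xyz" and "attitude" of the camera in the world. Camera axes: x right, y down, z forward; pixel columns grow to the right and rows downward; lengths in m; the calibration is good to about 2 mm. A picture is of the moment at which its call begins. There is no depth.
- r.close_job(): hands the job in; it is judged then, once.
Trained networks look in the newest picture that a camera, given by its name, has taken for a name from the list of things; names that differ only in an ending like _2 or _b are one class to them, and where a whole thing is asked for, a point or a joint stands for the part that bears it (a point fixed in the world has none). Each returns a list of dicts, best first, with "score" (0 to 1); they miss things now and then, are a little off and sometimes report something else, mostly with a low value. They report only what shows in the picture. A call takes as long as a camera call.
- r.outline_of(thing, camera): "mask" (384x512 bool, what is visible of it) and "bbox" ([centre column, centre row, width, height] in pixels, round what is visible of it).
The state is a dict: "time": time; "joint_positions": joint angles; "joint_vel": joint speeds; "joint_torque": joint torques, N m; "ee_pos": TCP position; "eef_rot": TCP orientation; "ft_force": force on the tool from outside, world axes, zero at the start; "torque": the same for the moment, N m; "width": finger opening in m; "grip_force": force on a finger pad.
Only numpy, scipy, OpenCV 4.12 (cv2) and the standard library are available. Lean on these libraries where they do the work, as an engineer would, in place of code of your own. Each camera call takes 0.05 s, during which the arm holds its last target. There are 200 camera calls.

## Working session

There is one attempt and no reset: what is moved stays moved. The work goes in short steps, Python scripts to look and compute and a shell command to move; the robot and the scene stay as the last step left them, time stands still between calls to the robot, and variables do not carry over. Pictures are saved under pics/ and viewed, at most 10 in all, crops included, and the job is handed in when it is done.

```bash
mkdir -p pics; ls
python3 - <<'E'
from bench import r
import cv2,numpy as np
s=r.read_state();print(s)
for n in ["scene","top"]:
    c=r.camera(n);print(n,c["camera_matrix"],c["xyz"],c["attitude"])
    cv2.imwrite(f"pics/{n}0.png",c["img"][:,:,::-1])
    for t in ["preset_box","axle_left","axle_right","enter_top"]:
        print(t,[(round(d["score"],2),np.round(d["bbox"],1)) for d in r.outline_of(t,n)][:3])
a=cv2.imread("pics/scene0.png");b=cv2.imread("pics/top0.png")
E
```

```text
pics
{'time': 0.0, 'joint_positions': array([ 1.14141447,  0.33287746, -0.06466937,  1.46095929,  0.0216419 ,
        1.34993401, -0.08851067]), 'joint_vel': array([-0.00021875,  0.00134693, -0.00033866,  0.00264484, -0.00104182,
        0.00040329,  0.00097216]), 'joint_torque': array([ 5.04411992e-05, -6.23273706e+01,  2.43777141e-02, -3.89896524e+01,
       -6.13790774e-02,  3.98849894e-02,  7.92637388e-05]), 'ee_pos': array([ 0.24708011, -0.57362899,  0.21214183]), 'eef_rot': array([ 9.79387916e-01,  2.01987033e-01, -2.08735965e-04, -7.11003979e-04]), 'ft_force': array([ 0.45351854, -0.33940028,  0.26990866]), 'torque': array([ 0.02258133, -0.07172845,  0.02952166]), 'grip_force': 0.0, 'width': 0.08696526873933175}
scene [[461.06281629   0.         256.68000594]
 [  0.         461.06281629 193.04756009]
 [  0.           0.           1.        ]] [ 0.2453119  -0.36903559  1.04040612] [ 0.92954889 -0.23283131  0.07170149 -0.27674416]
preset_box [(0.66, array([216.4, 198.6,  64. ,  96.7]))]
axle_left [(0.76, array([216.2, 197.4,  58.6,  97.7]))]
axle_right [(0.91, array([217.8, 196.4,  62.7,  89. ])), (0.59, array([213.6, 168.5,  29.6,  18.2]))]
enter_top [(0.6, array([213.5, 208.4,  12.2,  12.8]))]
top [[350.30356511   0.         250.31504803]
 [  0.         350.30356511 190.55526614]
 [  0.           0.           1.        ]] [0.44573206 0.15949579 1.00517741] [-0.69888499  0.71270662 -0.03642074  0.04777624]
preset_box [(0.66, array([229.7, 228.9,  81.6,  54.1]))]
axle_left [(0.68, array([227.7, 231.1,  79.2,  54.9]))]
axle_right [(0.57, array([225.4, 227.9,  83.6,  56.5]))]
enter_top [(0.47, array([255.8, 241.2,  11.2,  15.7]))]
```

Run:
```python
import cv2,numpy as np
a=cv2.imread("pics/scene0.png");b=cv2.imread("pics/top0.png")
c=cv2.resize(b[170:290,150:310],(800,600),interpolation=cv2.INTER_CUBIC);cv2.imwrite("pics/topc.png",c)
```

```text
(no output)
```

View pics/scene0.png

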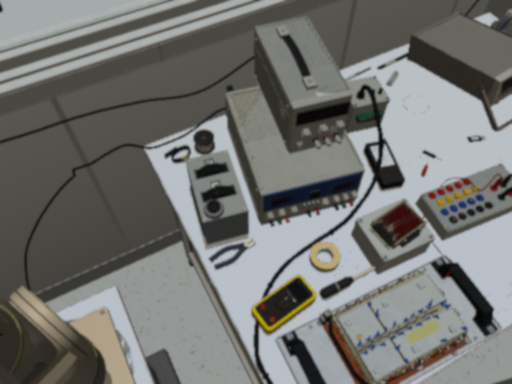

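View pics/topc.png

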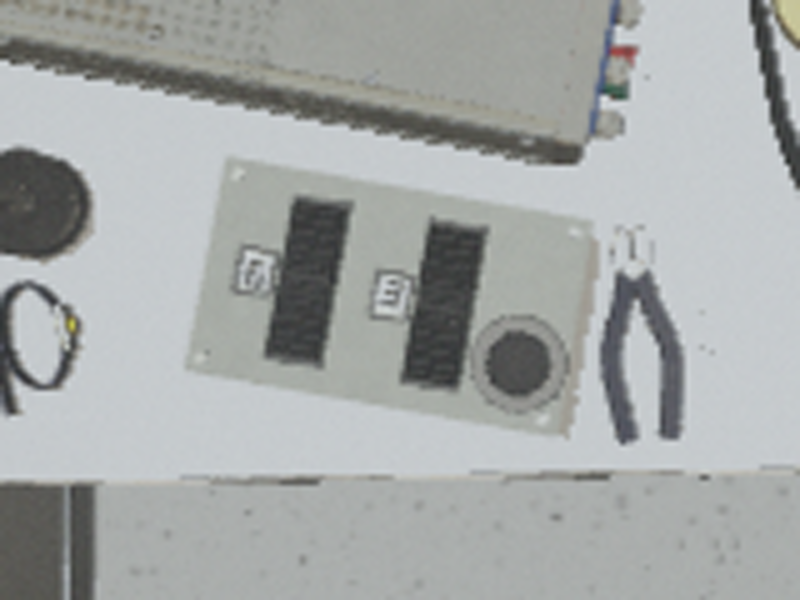

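```bash
cat > h.py <<'E'
import numpy as np
from scipy.spatial.transform import Rotation as R
def ray(c,uv,z):
    K,p,q=c["camera_matrix"],np.array(c["xyz"]),R.from_quat(c["attitude"])
    d=q.apply(np.linalg.inv(K)@[uv[0],uv[1],1]); return p+d*(z-p[2])/d[2]
def proj(c,P):
    K,p,q=c["camera_matrix"],np.array(c["xyz"]),R.from_quat(c["attitude"])
    x=K@q.inv().apply(np.array(P)-p); return x[:2]/x[2]
E
python3 - <<'E'
from bench import r
from h import *
c=r.camera("top")
P=lambda u,v,z:ray(c,(150+u/5-.4,170+v/5-.4),z)
k=[P(*q,.117) for q in [(228,157),(596,220),(567,437),(186,370)]]
for q in k: print(q)
L=[(.055,.095),(.055,-.095),(-.055,-.095),(-.055,.095)]
m=np.mean(k,0);z=sum(complex(*a[:2]-m[:2])*np.conj(complex(*b)) for a,b in zip(k,L))
yaw=np.angle(z);print("centre",m,"yaw",yaw,"scale",abs(z)/sum(abs(complex(*b))**2 for b in L))
rot=lambda x,y:m[:2]+[np.cos(yaw)*x-np.sin(yaw)*y,np.sin(yaw)*x+np.cos(yaw)*y]
print("wl",rot(0,.042),"wr",rot(0,-.028),"btn",rot(-.022,-.07), "btn meas z.12/.13",P(518,362,.12),P(518,362,.13))
print("supply corner",P(580,155,.1),P(0,55,.1))
# scene check
s=r.camera("scene");print([proj(s,[*rot(*l),.117]) for l in L])
# wheel left slot middle
print(P(308,281,.132),P(445,305,.132))
E
```

```text
[0.5282633  0.31392374 0.117     ]
[0.49248987 0.12709076 0.117     ]
[0.38456889 0.14423813 0.117     ]
[0.42109588 0.33509818 0.117     ]
centre [0.45660448 0.2300877  0.117     ] yaw -0.1859651064772821 scale 1.0072146687752268
wl [0.46437008 0.27136355] wr [0.45142742 0.20257047] btn [0.42204115 0.16536232] btn meas z.12/.13 [0.42213632 0.16793999 0.12      ] [0.42240288 0.16784459 0.13      ]
supply corner [0.52720646 0.13392127 0.1       ] [0.58600067 0.43689697 0.1       ]
[array([226.38975028, 150.21897237]), array([248.14653851, 211.28324924]), array([202.26050033, 223.58879786]), array([184.08481977, 160.49059462])]
[0.46419252 0.27142842 0.132     ] [0.45106871 0.20345705 0.132     ]
```

```bash
cat >> h.py <<'E'
C=np.array([0.4566,0.2301]);YAW=-0.186
def box(x,y): return C+np.array([np.cos(YAW)*x-np.sin(YAW)*y,np.sin(YAW)*x+np.cos(YAW)*y])
def toolang(s): 
    v=R.from_quat(s["eef_rot"]).apply([1,0,0]); return np.arctan2(v[1],v[0])
def plan(s,wps,ang,step=.04):
    """rows to go through world waypoints with total world turn to tool-x angle ang"""
    p=np.array(s["ee_pos"]);a=toolang(s);pts=[p]
    for w in wps:
        n=int(np.ceil(np.linalg.norm(np.array(w)-pts[-1])/step)) or 1
        pts+=list(np.linspace(pts[-1],w,n+1)[1:])
    da=(ang-a)/(len(pts)-1); print(len(pts)-1,"rows, turn/row",-da); out=[]
    for i in range(1,len(pts)):
        d=pts[i]-pts[i-1]; b=a+da*(i-1)
        out.append([round(float(v),3) for v in (d[0]*np.cos(b)+d[1]*np.sin(b), d[0]*np.sin(b)-d[1]*np.cos(b), -d[2], -da)])
    for i in range(0,len(out),8): print(out[i:i+8])
E
python3 - <<'E'
from bench import r
from h import *
s=r.read_state()
plan(s,[[.40,-.2,.25],[*box(0,.042),.20]],np.pi+YAW)
E
```

```text
23 rows, turn/row -0.11081644872578682
[[0.026, -0.026, -0.003, -0.111], [0.029, -0.023, -0.003, -0.111], [0.031, -0.019, -0.003, -0.111], [0.033, -0.016, -0.003, -0.111], [0.035, -0.012, -0.003, -0.111], [0.036, -0.008, -0.003, -0.111], [0.036, -0.004, -0.003, -0.111], [0.037, -0.0, -0.003, -0.111]]
[[0.037, 0.004, -0.003, -0.111], [0.036, 0.008, -0.003, -0.111], [0.035, 0.012, -0.003, -0.111], [0.039, 0.008, 0.004, -0.111], [0.038, 0.012, 0.004, -0.111], [0.036, 0.016, 0.004, -0.111], [0.034, 0.02, 0.004, -0.111], [0.032, 0.023, 0.004, -0.111]]
[[0.029, 0.027, 0.004, -0.111], [0.026, 0.03, 0.004, -0.111], [0.023, 0.033, 0.004, -0.111], [0.019, 0.035, 0.004, -0.111], [0.015, 0.037, 0.004, -0.111], [0.011, 0.038, 0.004, -0.111], [0.006, 0.039, 0.004, -0.111]]
```

```bash
python3 -m pendant '[[0.026,-0.026,-0.003,-0.111],[0.029,-0.023,-0.003,-0.111],[0.031,-0.019,-0.003,-0.111],[0.033,-0.016,-0.003,-0.111],[0.035,-0.012,-0.003,-0.111],[0.036,-0.008,-0.003,-0.111],[0.036,-0.004,-0.003,-0.111],[0.037,0,-0.003,-0.111]]' 0.45 6
python3 -m pendant '[[0.037,0.004,-0.003,-0.111],[0.036,0.008,-0.003,-0.111],[0.035,0.012,-0.003,-0.111],[0.039,0.008,0.004,-0.111],[0.038,0.012,0.004,-0.111],[0.036,0.016,0.004,-0.111],[0.034,0.02,0.004,-0.111],[0.032,0.023,0.004,-0.111]]'
python3 -m pendant '[[0.029,0.027,0.004,-0.111],[0.026,0.03,0.004,-0.111],[0.023,0.033,0.004,-0.111],[0.019,0.035,0.004,-0.111],[0.015,0.037,0.004,-0.111],[0.011,0.038,0.004,-0.111],[0.006,0.039,0.004,-0.111],[0,0,0,0]]'
python3 - <<'E'
from bench import r
from h import *
import cv2
s=r.read_state();print(s["time"],s["ee_pos"],toolang(s),s["joint_positions"])
plan(s,[[*box(0,.042),.20]],np.pi+YAW)
c=r.camera("wrist");print(c["xyz"],R.from_quat(c["attitude"]).as_matrix())
cv2.imwrite("pics/w1.png",c["img"][:,:,::-1])
for n,y in(("wl",.042),("wr",-.028)): print(n,proj(c,[*box(0,y),.132]),"win",proj(c,[*box(0,y+.027),.117]))
E
```

```text
time: 1.27
ee_pos: [0.3582, -0.3001, 0.2373]
eef_rot: [0.796, 0.605, -0.0, 0.0]
ft_force: [2.1, 0.6, 0.4]
width: 0.0433
grip_force: 0.0
time: 1.93
ee_pos: [0.4265, -0.0008, 0.2261]
eef_rot: [0.459, 0.888, -0.0, 0.001]
ft_force: [1.6, -0.3, -0.4]
width: 0.0392
grip_force: 0.0
time: 2.6
ee_pos: [0.461, 0.2808, 0.1967]
eef_rot: [0.083, 0.997, 0.002, -0.002]
ft_force: [-1.4, -0.3, 0.6]
width: 0.0393
grip_force: 0.0
2.6 [0.46099518 0.2807612  0.19671553] 2.9746256576640917 [ 0.20533233  0.28660711 -0.97182868  1.67120316  0.23823297  1.31200259
  0.59500229]
1 rows, turn/row 0.019033004074298532
[[-0.005, -0.009, -0.003, 0.019]]
[0.39790783 0.29089277 0.36717679] [[ 0.16600287  0.95757211  0.23558162]
 [ 0.98611796 -0.16211501 -0.03591794]
 [ 0.0037973   0.23827375 -0.97119061]]
wl [242.46041945 205.6304142 ] win [274.7626303  201.22939462]
wr [155.01343178 204.10895086] win [192.38233971 199.78499421]
```

View pics/w1.png

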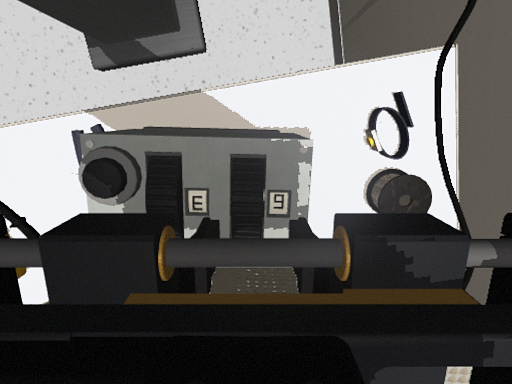

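```bash
sed -i 's/^C=.*;YAW/C=np.array([0.4571,0.2326]);YAW/' h.py
python3 - <<'E'
from bench import r
from h import *
s=r.read_state();print(s["ee_pos"],toolang(s))
plan(s,[[*box(0.019,.042),.16]],np.pi+YAW,.05)
E
```

```text
[0.46147595 0.2774812  0.19698271] 2.9677177976629365
1 rows, turn/row 0.012125144073143357
[[-0.023, -0.003, 0.037, 0.012]]
```

```bash
python3 -m pendant '[[-0.01,0,0.015,0],[-0.01,0,0.015,0],[0,0,0,0],[0,0,0,0],[0,0,0,0]]'
python3 - <<'E'
from bench import r
from h import *
import cv2
s=r.read_state();print(s["ee_pos"],toolang(s),s["width"])
plan(s,[[*box(0.019,.042),.16]],np.pi+YAW,.05)
c=r.camera("wrist");cv2.imwrite("pics/w2.png",cv2.resize(c["img"][100:290,90:350,::-1],None,fx=3,fy=3,interpolation=cv2.INTER_CUBIC))
for n,y in(("wl",.042),("wr",-.028)): print(n,proj(c,[*box(0,y),.132]),"win",proj(c,[*box(0,y+.027),.117]))
print(proj(c,[*box(-.055,.095),.117]),proj(c,[*box(-.055,-.095),.117]))
E
```

```text
time: 3.07
ee_pos: [0.4826, 0.2695, 0.1689]
eef_rot: [0.091, 0.996, 0.0, 0.0]
ft_force: [-0.3, 0.5, 0.7]
width: 0.0393
grip_force: 0.0
[0.48264371 0.2694649  0.1688946 ] 2.958924401313243 0.03925722142223359
1 rows, turn/row 0.003331747723450018
[[-0.001, 0.001, 0.009, 0.003]]
wl [255.14113277 184.68441441] win [291.38386452 180.39795584]
wr [154.46612258 184.33073654] win [197.19068592 180.06599281]
[331.17772509 103.51987149] [ 59.4474186  102.50904183]
```

View pics/w2.png

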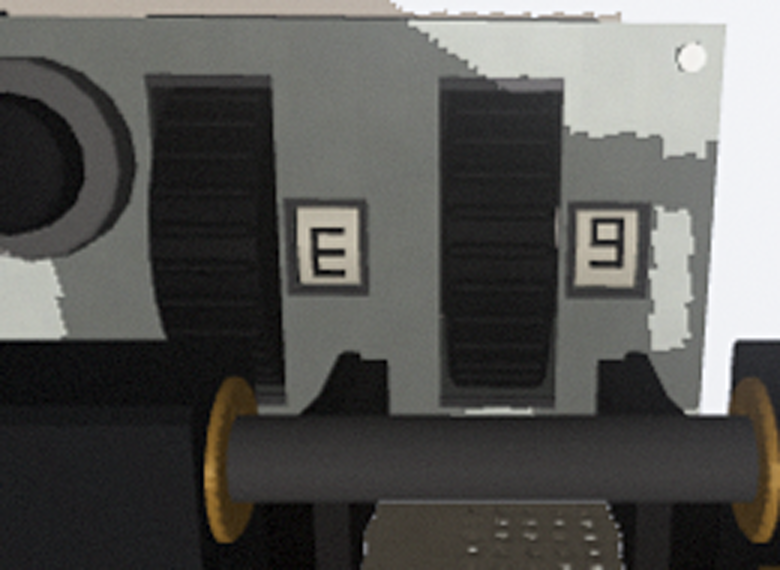

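```bash
python3 -m pendant '[[-0.002,-0.001,0.019,0],[0,0,0.018,0],[0,0,0,0],[0,0,0,0]]'
python3 -m pendant '[[0,0,0,0],[0,0,0,0],[0,0,0,0],[0,0,0,0],[0,0,0,0]]' 0.2 6
```

```text
time: 3.45
ee_pos: [0.4842, 0.2682, 0.1315]
eef_rot: [0.091, 0.996, -0.0, -0.0]
ft_force: [0.6, 0.6, 0.3]
width: 0.039
grip_force: 0.0
time: 3.87
ee_pos: [0.4847, 0.2684, 0.1314]
eef_rot: [0.091, 0.996, 0.0, 0.0]
ft_force: [0.6, 0.3, 0.1]
width: 0.0192
grip_force: 0.0
```

Run:
```python
from bench import r
from h import *
import cv2
s=r.read_state()
c=r.camera("wrist");a=c["img"][100:384,90:420,::-1]
t=r.camera("top");u,v=proj(t,[*box(0,.0),.132]).astype(int);b=t["img"][v-45:v+45,u-50:u+50,::-1]
cv2.imwrite("pics/w3.png",np.hstack([cv2.resize(a,(400,344)),cv2.resize(b,(382,344),interpolation=cv2.INTER_CUBIC)]))
```

```text
(no output)
```

View pics/w3.png

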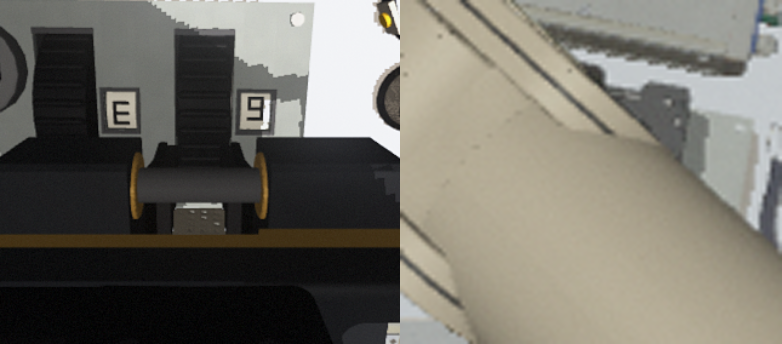

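```bash
python3 -m pendant '[[0,0,0,0],[0,0,0,0],[0,0,0,0]]' 0.1 6
```

```text
time: 4.22
ee_pos: [0.4845, 0.2683, 0.1309]
eef_rot: [0.091, 0.996, -0.0, -0.0]
ft_force: [1.2, 1.2, -0.1]
width: 0.01
grip_force: 0.0
```

```bash
python3 -m pendant '[[0,0,-0.018,0],[0.01,0.001,0,0],[0.01,0,0,0],[0,0,0,0],[0,0,0,0]]' 0
python3 -m pendant '[[0,0,0.002,0],[0,0,0.001,0],[0,0,0.001,0],[0,0,0.001,0],[0,0,0,0]]'
```

```text
time: 4.63
ee_pos: [0.4643, 0.2729, 0.1485]
eef_rot: [0.09, 0.996, -0.0, 0.0]
ft_force: [0.7, -0.7, 0.8]
width: 0.0005
grip_force: 0.0
time: 5.05
ee_pos: [0.465, 0.2727, 0.1435]
eef_rot: [0.091, 0.996, -0.0, -0.0]
ft_force: [-0.1, -1.0, 0.5]
width: 0.0005
grip_force: 0.0
```

```bash
python3 -m pendant '[[0,0,0.001,0],[0,0,0.001,0],[0,0,0,0]]'
python3 -m pendant '[[0,0,0.001,0],[0,0,0.001,0],[0,0,0,0]]'
```

```text
time: 5.3
ee_pos: [0.465, 0.2728, 0.1417]
eef_rot: [0.091, 0.996, -0.0, -0.0]
ft_force: [0.6, 0.9, 0.5]
width: 0.0006
grip_force: 0.0
time: 5.55
ee_pos: [0.465, 0.2728, 0.1397]
eef_rot: [0.091, 0.996, -0.0, -0.0]
ft_force: [0.4, 0.1, 0.3]
width: 0.0004
grip_force: 0.0
```

```bash
python3 -m pendant '[[0,0,0.001,0],[0,0,0.001,0],[0,0,0,0]]'
python3 -m pendant '[[0,0,0.001,0],[0,0,0.001,0],[0,0,0,0]]'
python3 -m pendant '[[0,0,0.001,0],[0,0,0.001,0],[0,0,0,0]]'
```

```text
time: 5.8
ee_pos: [0.465, 0.2728, 0.1377]
eef_rot: [0.091, 0.996, -0.0, -0.0]
ft_force: [0.8, 0.5, 0.8]
width: 0.0002
grip_force: 0.0
time: 6.05
ee_pos: [0.465, 0.2728, 0.1357]
eef_rot: [0.091, 0.996, -0.0, -0.0]
ft_force: [-1.1, 0.1, -0.8]
width: 0.0006
grip_force: 0.0
time: 6.3
ee_pos: [0.465, 0.2728, 0.1337]
eef_rot: [0.091, 0.996, -0.0, -0.0]
ft_force: [-0.3, -0.4, -0.7]
width: 0.0006
grip_force: 0.0
```

Run:
```python
from bench import r
from h import *
import cv2
s=r.read_state()
c=r.camera("wrist");a=c["img"][60:384,90:420,::-1]
t=r.camera("scene");u,v=proj(t,[*s["ee_pos"]]).astype(int);print(u,v,"tip expect at crop",50,50);b=t["img"][v-50:v+50,u-50:u+50,::-1]
cv2.imwrite("pics/w4.png",np.hstack([cv2.resize(a,(350,344)),cv2.resize(b,(430,344),interpolation=cv2.INTER_CUBIC)]))
```

```text
210 166 tip expect at crop 50 50
```

View pics/w4.png

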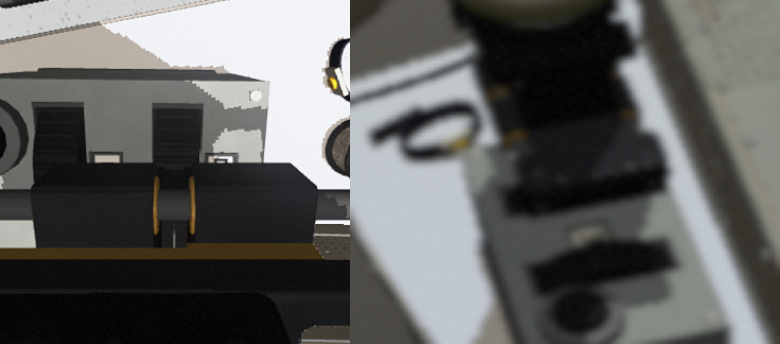

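```bash
for i in 1 2 3; do python3 -m pendant '[[0,0,0.001,0],[0,0,0.001,0],[0,0,0,0]]' | grep -E "ee_pos|ft_f"; done
```

```text
ee_pos: [0.465, 0.2728, 0.1317]
ft_force: [-0.2, 0.4, -0.3]
ee_pos: [0.465, 0.2728, 0.1297]
ft_force: [-0.1, -0.5, -0.2]
ee_pos: [0.465, 0.2728, 0.1277]
ft_force: [-0.7, -0.1, 0.0]
```

```bash
for i in 1 2 3; do python3 -m pendant '[[0,0,0.001,0],[0,0,0.001,0],[0,0,0,0]]' | grep -E "ee_pos|ft_f"; done
```

```text
ee_pos: [0.465, 0.2728, 0.1257]
ft_force: [-0.8, 0.1, -0.4]
ee_pos: [0.465, 0.2728, 0.1237]
ft_force: [-0.4, -0.3, 0.4]
ee_pos: [0.4652, 0.273, 0.1225]
ft_force: [-2.1, -0.8, 6.8]
```

```bash
python3 -m pendant '[[0,0,-0.012,0],[0,0,0,0],[0,0,0,0],[0,0,0,0],[0,0,0,0]]' 0.45 6
python3 -m pendant '[[0,0,0.01,0],[0,0,0.004,0],[0,0,0.002,0],[0,0,0.002,0],[0,0,0.002,0],[0,0,0,0]]' 
python3 -m pendant '[[0,0,0,0],[0,0,0,0],[0,0,0,0],[0,0,0,0],[0,0,0,0]]' 0.2
```

```text
time: 8.32
ee_pos: [0.465, 0.2727, 0.1337]
eef_rot: [0.091, 0.996, -0.0, -0.0]
ft_force: [-0.1, -0.5, 0.0]
width: 0.0261
grip_force: 0.0
time: 8.82
ee_pos: [0.4649, 0.2728, 0.1135]
eef_rot: [0.091, 0.996, -0.0, -0.0]
ft_force: [0.2, 0.4, -0.7]
width: 0.0391
grip_force: 0.0
time: 9.23
ee_pos: [0.4653, 0.2744, 0.1143]
eef_rot: [0.09, 0.996, 0.001, 0.001]
ft_force: [2.5, 6.0, -3.4]
width: 0.026
grip_force: 6.0
```

```bash
python3 -m pendant '[[0.003,0.002,0,0],[0.003,0,0.0003,0],[0.003,0,0.0007,0],[0.003,0,0.0008,0],[0.003,0,0.001,0],[0.003,0,0.0014,0],[0,0,0,0]]'
python3 - <<'E'
from bench import r
from h import *
import cv2
c=r.camera("wrist");s=r.read_state()
u,v=proj(c,[*box(0,.069),.117]);u2,v2=proj(c,[*box(0,-.001),.117]);print(u,v,u2,v2)
u,v=int(u),int(v);cv2.imwrite("pics/w5.png",cv2.resize(c["img"][v-60:v+70,u-130:u+50,::-1],None,fx=4,fy=4,interpolation=cv2.INTER_CUBIC))
E
```

```text
time: 9.82
ee_pos: [0.4467, 0.2781, 0.1094]
eef_rot: [0.09, 0.996, -0.0, -0.0]
ft_force: [-1.0, -2.0, 1.4]
width: 0.0257
grip_force: 6.0
298.26268391284106 263.256814379192 178.26056376794492 262.6468514294002
```

View pics/w5.png

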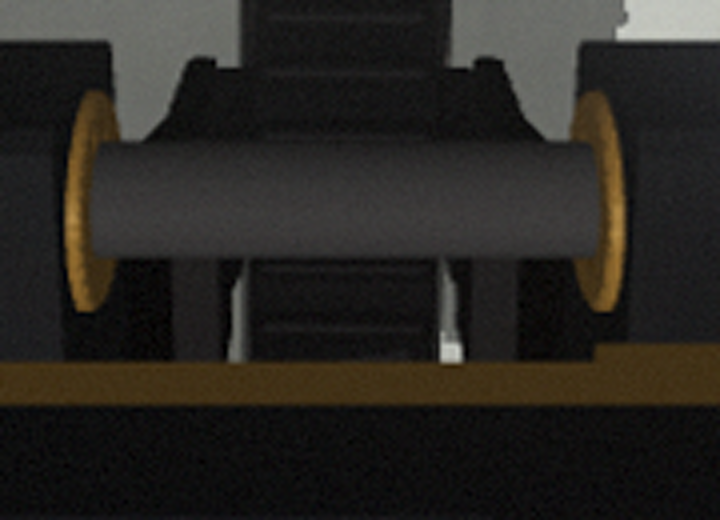

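```bash
cat >> h.py <<'E'
import cv2
def win(c,y,w=11,l=11,k=2):
    """rectified window: columns = box -y (left to right as robot sees), rows = +x at top; k px per mm"""
    L=[(l,w),(l,-w),(-l,-w),(-l,w)]
    src=np.float32([proj(c,[*box(a/1e3,y+b/1e3),.117]) for a,b in L])
    dst=np.float32([(0,0),(2*w*k,0),(2*w*k,2*l*k),(0,2*l*k)])
    return cv2.warpPerspective(cv2.cvtColor(c["img"],cv2.COLOR_RGB2GRAY),cv2.getPerspectiveTransform(src,dst),(2*w*k,2*l*k))
def show(g):
    for row in g: print("".join("#" if v<70 else "+" if v<120 else "." if v<160 else " " for v in row))
E
python3 -m pendant '[[0,0,0,0],[0,0,0,0],[0,0,-0.03,0],[-0.018,0,-0.02,0],[-0.02,0,0,0],[0,0,0,0],[0,0,0,0]]' 0.45
python3 - <<'E'
from bench import r
from h import *
c=r.camera("wrist")
for y in (.069,-.001): show(win(c,y)); print("--------")
E
```

```text
time: 10.45
ee_pos: [0.4855, 0.2712, 0.1594]
eef_rot: [0.091, 0.996, 0.0, -0.0]
ft_force: [-0.6, 0.3, 0.1]
width: 0.0389
grip_force: 0.0
++####++.....+++++++++++#####+++++++++###+++
++####++    .+###############++......+###+++
++####+.    .+################+    ..+###+++
++####+.    .+###############+.     .+###+++
++##+++.     +###+.............     .+###+++
++##+++.     .###+.                 .+###+++
++###++.     .###+                  .+###+++
++####+.     .##+.                  .+###+++
++###++.     .##+.                  .+###+++
++###++.     .##++. .........       .+###+++
++###++.     .###++...++++.....     .+###+++
++###++.    .+#####+++##+#++++.     .+###+++
++###++.    .+###############+.     .+###+++
++###++.    .+###############+.     .+###+++
++###++.     .............+##+.     .+###+++
++###++.                 .+##+.     .+###+++
++###++.                 .+##+.     .+###+++
++###++.                 .+##+.     .+###+++
++###++                  .+##+.     .+###+++
++###++                  .+##+.     .+###+++
++#+#++                   +##+.     .+###+++
++#+#++      .....
[... 2314 characters left out ...]
.     .#####++++
+##++.      +++++++++++++++..     .#####++++
+##++                             .#####++++
###++                             +#####++++
+##++                             +#####++++
+##++                             +#####++++
+##++                             +#####++++
+##++                             +#####++++
+##++                             +#####++++
+##+.                             +#####++++
+##++......................      .+#####++++
+###++++++++++++++++++++++.......++#####++++
+#####++++++++++++++++++++++++++++######++++
########################################++++
+#######################################++++
+++++++++++++++++####+++###+#######+++++++++
--------
```

```bash
python3 -m pendant '[[0.003,0,0.025,0],[0,0,0.015,0],[0,0,0.006,0],[0,0,0.004,0],[0,0,0,0]]'
python3 -m pendant '[[0,0,0,0],[0,0,0,0],[0,0,0,0],[0,0,0,0]]' 0.2 6
```

```text
time: 10.92
ee_pos: [0.4815, 0.272, 0.1093]
eef_rot: [0.09, 0.996, -0.0, -0.0]
ft_force: [0.0, 0.0, -0.3]
width: 0.0395
grip_force: 0.0
time: 11.25
ee_pos: [0.4826, 0.2712, 0.1104]
eef_rot: [0.091, 0.996, -0.0, 0.0]
ft_force: [-1.3, -4.8, 4.8]
width: 0.0261
grip_force: 6.0
```

```bash
python3 -m pendant '[[0.003,0,-0.0014,0],[0.003,0,-0.001,0],[0.003,0,-0.0008,0],[0.003,0,-0.0007,0],[0.003,0,-0.0003,0],[0.003,0,-0.0001,0]]'
python3 -m pendant '[[0.003,0,0.0001,0],[0.003,0,0.0003,0],[0.003,0,0.0007,0],[0.003,0,0.0008,0],[0.003,0,0.001,0],[0.003,0,0.0014,0],[0,0,0,0]]'
python3 -m pendant '[[0,0,0,0],[0,0,0,0],[0,0,-0.03,0],[-0.018,0,-0.02,0],[-0.02,0,0,0],[0,0,0,0],[0,0,0,0]]' 0.45
python3 - <<'E'
from bench import r
from h import *
c=r.camera("wrist");s=r.read_state();print(s["ee_pos"])
show(win(c,.069))
E
```

```text
time: 11.75
ee_pos: [0.4641, 0.2747, 0.114]
eef_rot: [0.091, 0.996, -0.0, 0.0]
ft_force: [1.7, -3.9, -2.0]
width: 0.0259
grip_force: 6.0
time: 12.33
ee_pos: [0.4459, 0.2783, 0.1096]
eef_rot: [0.09, 0.996, -0.0, -0.0]
ft_force: [-1.6, -3.6, -0.8]
width: 0.0262
grip_force: 6.0
time: 12.92
ee_pos: [0.4845, 0.2719, 0.1597]
eef_rot: [0.091, 0.996, 0.001, -0.0]
ft_force: [-0.5, -0.7, -0.7]
width: 0.0394
grip_force: 0.0
[0.48350263 0.27222068 0.15947485]
++###+++.....++###############+.....++###+++
++####++.   ..+###############+.   ..+###+++
++####++.    .################+.    .++##+++
++####++.    .###############+..    .+###+++
++###++..    .+++++++++++++++..     .+###+++
++###++.      ................      .+###+++
++###++..                           .+###+++
++###++.                            .+###+++
++###++.                            .+###+++
++###++.                            .+###+++
++###++.                           ..+###+++
++###++.                           ..+###+++
++###++.                           ..+###+++
++###++.     ....         ....      .+###+++
++###++      .++. 
[... 631 characters left out ...]
+++++++###+.     .+###+++
++##+++.      ............+##+.     .+###+++
++##+++.                 .+##+.     .+###+++
++###++.                  +##+.     .+###+++
++###++.                  +##+.     .+###+++
+++##++.                  +##+.     .+###+++
++###++.                  +##+.     .+###+++
++#++++.                  +##+.     .+###+++
++###++.                  +##+.     .+###+++
++###++.                  +##+.     .+###+++
++###++++................++##++.....++###+++
++###++++++++++++++++++++++##++++++++###++++
++#######################################+++
++#######################################+++
++++++++++++++++++++++++++++++++++++++++++++
++++++++++++++++++++++++++++++++++++++++++++
```

```bash
python3 -m pendant '[[0.0155,0,0.02,0],[0,0,0.015,0],[0,0,0.006,0],[0,0,0.004,0],[0,0,0,0],[0,0,0,0]]'
python3 -m pendant '[[0,0,0,0],[0,0,0,0],[0,0,0,0],[0,0,0,0]]' 0.2 6
python3 -m pendant '[[0.003,0,-0.0001,0],[0.003,0,0.0001,0],[0.003,0,0.0003,0],[0.003,0,0.0007,0],[0.003,0,0.0008,0],[0.003,0,0.001,0],[0.003,0,0.0014,0],[0,0,0,0]]'
python3 -m pendant '[[0,0,0,0],[0,0,0,0],[0,0,-0.03,0],[-0.018,0,-0.02,0],[-0.02,0,0,0],[0,0,0,0],[0,0,0,0]]' 0.45
python3 - <<'E'
from bench import r
from h import *
c=r.camera("wrist");s=r.read_state();print(s["ee_pos"])
show(win(c,.069))
E
```

```text
time: 13.47
ee_pos: [0.4691, 0.2745, 0.1152]
eef_rot: [0.091, 0.996, 0.0, 0.0]
ft_force: [0.6, 0.7, 0.4]
width: 0.0392
grip_force: 0.0
time: 13.8
ee_pos: [0.4691, 0.2737, 0.1151]
eef_rot: [0.091, 0.996, -0.0, 0.0]
ft_force: [-1.7, -3.7, 4.0]
width: 0.026
grip_force: 6.0
time: 14.47
ee_pos: [0.4471, 0.278, 0.1101]
eef_rot: [0.09, 0.996, -0.0, -0.0]
ft_force: [-2.0, -4.3, 1.4]
width: 0.026
grip_force: 6.0
time: 15.05
ee_pos: [0.486, 0.2714, 0.1602]
eef_rot: [0.091, 0.996, 0.001, -0.0]
ft_force: [-1.0, 0.7, -0.9]
width: 0.0393
grip_force: 0.0
[0.48500246 0.27172814 0.16002543]
++###+++............................++###+++
++####++.  ..........................+###+++
++####+..                          ..+###+++
++####+..                           .+###+++
++###++.                            .+###+++
++###++.                            .+###+++
++####+.                            .+###+++
++####+.                            .+###+++
++####+.     .................      .+###+++
++####+.     +++++++++++++++++.     .+###+++
++####+.    .+###############+.     .+###+++
++###++.     ++#########
[... 760 characters left out ...]
       +##+.     .+###+++
++###+.                   .##+.     .+###+++
++###++       ............+##+.     .+###+++
++###++      .+++++++++++++##+.     .+###+++
++###++.    .+###############+.     .+###+++
++#++++.     .+##############+.     .+###+++
++#++++.      .++++++++++++++.      .+###+++
++#++++.                            .+##++++
++#++++.                            .+##++++
++#+#++..  ....                    ..+##++++
++#+##++++.+++++....................++##++++
++#+##+++++++++++++++++++++++++++++++###++++
++#+############+######+###+++###########+++
++++++++++++#############################+++
++++++++++++++++++++++++++++++++++++++##++++
++++++++++++++++++++++++++++++++++++++++++++
```

Run:
```python
from bench import r
from h import *
t=r.camera("scene")
for z in (.117,.125,.135,.145): print(z,proj(t,[*box(-.022,-.07),z]))
print([(d["score"],d["bbox"]) for d in r.outline_of("enter_top","scene")][:2])
w=r.camera("wrist")
print([(d["score"],d["bbox"]) for d in r.outline_of("enter_top","wrist")][:2])
for z in (.117,.125,.135,.145): print(z,[np.round(proj(w,[*box(-.022+a,-.07+b),z]),1) for a,b in ((0,0),(.016,0),(-.016,0),(0,.016),(0,-.016))])
s0=w["img"];u,v=proj(w,[*box(-.022,-.07),.125]).astype(int);print(u,v)
g=cv2.resize(s0[max(v-60,0):v+60,max(u-60,0):u+80,::-1],None,fx=4,fy=4,interpolation=cv2.INTER_CUBIC);cv2.imwrite("pics/b.png",g)
```

```text
0.117 [213.18682799 210.07447153]
0.125 [212.93020405 208.29322069]
0.135 [212.60487669 206.03509287]
0.145 [212.27438429 203.74111408]
[(0.51, [212.9, 208.1, 9.9, 15.1])]
[(0.97, [80.7, 153.8, 50.5, 52.1]), (0.56, [167.0, 178.9, 77.4, 103.9])]
0.117 [array([ 90.8, 149.1]), array([ 93.6, 171.7]), array([ 87.9, 125.6]), array([113.8, 149.2]), array([ 67.8, 148.9])]
0.125 [array([ 84.6, 150.3]), array([ 87.6, 173.8]), array([ 81.5, 125.9]), array([108.5, 150.4]), array([ 60.8, 150.2])]
0.135 [array([ 76.2, 152. ]), array([ 79.5, 176.6]), array([ 72.8, 126.4]), array([101.2, 152.1]), array([ 51.1, 151.8])]
0.145 [array([ 66.9, 153.9]), array([ 70.5, 179.7]), array([ 63.1, 126.9]), array([ 93.2, 154. ]), array([ 40.5, 153.7])]
84 150
```

View pics/b.png

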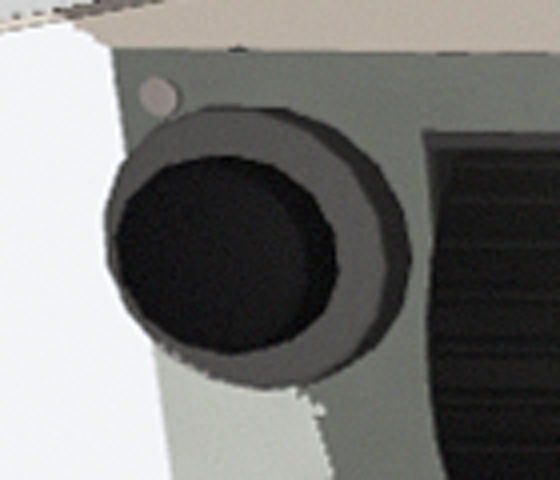

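```bash
python3 -m pendant '[[0,-0.035,0,0],[0,-0.036,0,0],[0.018,0,0,0],[0,0,0,0],[0,0,0,0],[0,0,0,0]]' 0.38 6
python3 - <<'E'
from bench import r
from h import *
s=r.read_state();d=s["ee_pos"][:2]-C;print(R.from_euler("z",-YAW).apply([*d,0]),s["ee_pos"],toolang(s)-np.pi-YAW)
E
```

```text
time: 15.8
ee_pos: [0.4553, 0.2048, 0.1607]
eef_rot: [0.091, 0.996, -0.0, 0.0]
ft_force: [0.1, -0.4, -0.1]
width: 0.0334
grip_force: 0.0
[ 0.00332509 -0.0276389   0.        ] [0.45525649 0.20482291 0.16071552] 0.004739413871502729
```

```bash
python3 -m pendant '[[0.001,0,0.02,0],[0,0,0.013,0],[0,0,0.005,0],[0,0,0.003,0],[0,0,0.002,0],[0,0,0,0]]' - 6
python3 -m pendant '[[0,0,0,0],[0,0,0,0],[0,0,0,0]]' 0.2 6
```

```text
time: 16.3
ee_pos: [0.4539, 0.205, 0.1183]
eef_rot: [0.091, 0.996, -0.0, -0.0]
ft_force: [-5.9, -2.5, 12.4]
width: 0.0331
grip_force: 6.1
time: 16.55
ee_pos: [0.4545, 0.2053, 0.1181]
eef_rot: [0.091, 0.996, 0.0, 0.0]
ft_force: [-1.9, -0.2, 4.9]
width: 0.0258
grip_force: 6.0
```

```bash
python3 -m pendant '[[-0.003,0,0.0007,0],[-0.003,0,0.001,0],[-0.003,0,0.0012,0],[-0.003,0,0.0013,0],[-0.003,0,0.0015,0],[-0.003,0,0.0014,0],[-0.002,0,0.0006,0],[0,0,0,0]]' 
python3 -m pendant '[[0,0,0,0],[0,0,0,0],[0,0,-0.03,0],[0,0,-0.02,0],[0,0,0,0],[0,0,0,0]]' 0.38
python3 - <<'E'
from bench import r
from h import *
c=r.camera("wrist");s=r.read_state();print(s["ee_pos"])
show(win(c,-.001)[:,4:40])
E
```

```text
time: 17.22
ee_pos: [0.4743, 0.2014, 0.1099]
eef_rot: [0.091, 0.996, 0.0, 0.0]
ft_force: [1.6, -0.3, 0.3]
width: 0.0259
grip_force: 6.0
time: 17.72
ee_pos: [0.4741, 0.2013, 0.1605]
eef_rot: [0.091, 0.996, 0.0, 0.001]
ft_force: [-0.5, 0.4, -0.6]
width: 0.0328
grip_force: 0.0
[0.47355849 0.2009241  0.15954041]
###+++++####################++++####
##++....++################++....++##
##++. ....+#############+++. ....+##
##++.     .................     .++#
##++.                           .+##
##++.                           .+##
##++.                           .+##
##+..                           .+##
##+..                           .+##
##+.                            .+##
##+.                            .+##
##+.     ....         ....      .+##
##+.    ..++.        ..++.      .+##
##+.    .++++.       .++++.     .+##
#++.    .+##+.       .+##+.     .+##
#++.    .+##+.       .+##+.     .+##
##+.    .+##+.       ..##+.     .+##
##+.    .+##+.       .+##+.     .+##
##+.    .+##+.       .+##+.     .+##
##+.     +##+.       .+##+.     .+##
##+.     +##+.       .+##+.     .+##
##+.     +##+.       .+##+.     .+##
##+.     +##+.        +##+.     .+##
##+.     +##++.......++##+.     .+##
##+.     +####+++++++####+.     .+##
##+.     +###############+.     .+##
##+.     .+########++####+.     .+##
##+.     ............+###+.     .+##
##+.                 .+##+.     .+##
##+.                  +##+.     .+##
##+.                  +##+.     .+##
##+.                  +##+.     .+##
#++.                  +##+.     .+##
#++.                  +##+.     .+##
#++.                  +##+.     .+##
#++.                  +##+.     .+##
#++.                  +##+.     .+##
#++.                  .+++.     .+##
#++.                  ..+..     .+##
#++++.........+..++..++++++.....++##
###++++++++++++++++++++++++++++++###
####################################
####################################
++++++++++++++++++++++++++++++++++++
```

```bash
python3 -m pendant '[[0.015,0,0.01,0],[0,0,0.02,0],[0,0,0.008,0],[0,0,0.004,0],[0,0,0.0015,0],[0,0,0,0]]' 0.345 6
python3 -m pendant '[[0,0,0,0],[0,0,0,0],[0,0,0,0]]' 0.2 6
```

```text
time: 18.27
ee_pos: [0.459, 0.2038, 0.1162]
eef_rot: [0.091, 0.996, 0.0, -0.0]
ft_force: [0.1, -0.2, -0.3]
width: 0.0299
grip_force: 0.0
time: 18.52
ee_pos: [0.4594, 0.2042, 0.1168]
eef_rot: [0.091, 0.996, 0.0, 0.0]
ft_force: [1.3, 1.5, -0.1]
width: 0.026
grip_force: 6.0
```

Clean this time. Stroke, re-grip, stroke.

```bash
python3 -m pendant '[[-0.003,0,0.0008,0],[-0.003,0,0.0009,0],[-0.003,0,0.0011,0],[-0.003,0,0.0013,0],[-0.003,0,0.0015,0],[-0.002,0,0.0012,0],[0,0,0,0]]' 
python3 -m pendant '[[0,0,0,0],[0,0,0,0],[0,0,-0.03,0],[0.017,0,0,0],[0,0,0.014,0],[0,0,0.006,0],[0,0,0.0032,0],[0,0,0,0]]' 0.345
python3 -m pendant '[[0,0,0,0],[0,0,0,0],[0,0,0,0]]' 0.2
```

```text
time: 19.1
ee_pos: [0.4767, 0.2009, 0.1095]
eef_rot: [0.091, 0.996, 0.0, 0.0]
ft_force: [3.4, 2.4, 2.7]
width: 0.0257
grip_force: 6.0
time: 19.77
ee_pos: [0.4584, 0.2031, 0.1153]
eef_rot: [0.091, 0.996, -0.001, -0.001]
ft_force: [-0.2, -0.0, -0.4]
width: 0.0301
grip_force: 0.0
time: 20.02
ee_pos: [0.459, 0.2043, 0.1163]
eef_rot: [0.091, 0.996, 0.0, -0.0]
ft_force: [0.8, 2.6, -4.6]
width: 0.0259
grip_force: 6.0
```

```bash
python3 -m pendant '[[-0.003,0,0.0008,0],[-0.003,0,0.0009,0],[-0.003,0,0.0011,0],[-0.003,0,0.0013,0],[-0.003,0,0.0015,0],[-0.002,0,0.0012,0],[0,0,0,0]]' 
python3 -m pendant '[[0,0,0,0],[0,0,0,0],[0,0,-0.03,0],[0,0,-0.02,0],[0,0,0,0],[0,0,0,0]]' 0.345
python3 - <<'E'
from bench import r
from h import *
c=r.camera("wrist");s=r.read_state();print(s["ee_pos"])
show(win(c,-.001)[:,4:40])
E
```

```text
time: 20.6
ee_pos: [0.4768, 0.2009, 0.1096]
eef_rot: [0.091, 0.996, 0.0, 0.001]
ft_force: [3.3, 2.5, 1.5]
width: 0.0259
grip_force: 6.0
time: 21.1
ee_pos: [0.4759, 0.2003, 0.16]
eef_rot: [0.091, 0.996, -0.0, 0.001]
ft_force: [-0.1, -0.3, -1.2]
width: 0.0298
grip_force: 0.0
[0.47539716 0.20008496 0.15901714]
###+++++++++++++++++++++++++++++++##
##++............................++##
##++.                  ..........+##
##++.                           .+##
##++.                           .+##
##++.     ....                  .+##
##+..    .++++.............     .+##
##+.    ..+####++++++++#++..    .+##
##+.    .+###############+..    .+##
##+.    .+#####+#########+..    .+##
##+.    .+###++..+++++++++.     .+##
+#+.    ..###+.   ........      .+##
+#+.    .+##+.                  .+##
+#+.    .+##+.                  .+##
+#+.    .+##+.                  .+##
+#+.    .+##+.                  .+##
+#+.    .+##+............       .+##
+++.    .+###++++++++++++.      .+##
+++.    .+###############+.     .+##
+++.     +###############+.     .+##
+#+.     +###############+.     .+##
+#+.     .............+##+.     .+##
##+.                 .+##+.     .+##
##+.                  +##+.     .+##
#++.                  +##+.     .+##
#++.                  +##+.     .+##
#++.                  +##+.     .+##
#++.                  +##+.     .+##
#++.     .+..........++##+.     .+##
#++.     .####+++##++####+.     .+##
#++.     +###############+.     .+##
#++.     .++++++++++++++++.     .+##
#++.      ................      .+##
##+.                            .+##
##+.                            .+##
##+.                            .+##
##+.                            .+##
##+.                            .+##
##++.................          ..+##
##+++++++++++++..+++............++##
####+++++++++++++++++++++++++++++###
####################################
###+++##############################
++++++++++++++++++++++++++++++++++##
```

```bash
python3 -m pendant '[[0.017,0,0.01,0],[0,0,0.02,0],[0,0,0.008,0],[0,0,0.004,0],[0,0,0.001,0],[0,0,0,0]]'
python3 -m pendant '[[0,0,0,0],[0,0,0,0],[0,0,0,0]]' 0.2 6
python3 -m pendant '[[-0.003,0,0.0008,0],[-0.003,0,0.0009,0],[-0.003,0,0.0011,0],[-0.003,0,0.0013,0],[-0.003,0,0.0015,0],[-0.002,0,0.0012,0],[0,0,0,0]]' 
python3 -m pendant '[[0,0,0,0],[0,0,0,0],[0,0,-0.03,0],[0.017,0,0,0],[0,0,0.014,0],[0,0,0.006,0],[0,0,0.0032,0],[0,0,0,0]]' 0.345
python3 -m pendant '[[0,0,0,0],[0,0,0,0],[0,0,0,0]]' 0.2
```

```text
time: 21.65
ee_pos: [0.4591, 0.2037, 0.1164]
eef_rot: [0.091, 0.996, -0.0, -0.0]
ft_force: [-0.8, 0.1, 0.5]
width: 0.0301
grip_force: 0.0
time: 21.9
ee_pos: [0.4594, 0.2043, 0.117]
eef_rot: [0.091, 0.996, 0.0, 0.0]
ft_force: [1.9, 1.8, -0.6]
width: 0.0257
grip_force: 6.0
time: 22.48
ee_pos: [0.4767, 0.2009, 0.1097]
eef_rot: [0.091, 0.996, 0.0, 0.0]
ft_force: [3.8, 2.3, 2.6]
width: 0.0261
grip_force: 6.0
time: 23.15
ee_pos: [0.4584, 0.2031, 0.1154]
eef_rot: [0.091, 0.996, -0.001, -0.001]
ft_force: [-0.8, 0.3, -0.8]
width: 0.0302
grip_force: 0.0
time: 23.4
ee_pos: [0.4591, 0.2043, 0.1165]
eef_rot: [0.091, 0.996, 0.0, -0.0]
ft_force: [1.4, 3.3, -4.8]
width: 0.0259
grip_force: 6.0
```

```bash
python3 -m pendant '[[-0.003,0,0.0008,0],[-0.003,0,0.0009,0],[-0.003,0,0.0011,0],[-0.003,0,0.0013,0],[-0.003,0,0.0015,0],[-0.002,0,0.0012,0],[0,0,0,0]]' 
python3 -m pendant '[[0,0,0,0],[0,0,0,0],[0,0,-0.03,0],[0,0,-0.02,0],[0,0,0,0],[0,0,0,0]]' 0.345
python3 - <<'E'
from bench import r
from h import *
c=r.camera("wrist");s=r.read_state();print(s["ee_pos"])
show(win(c,-.001)[:,4:40])
E
```

```text
time: 23.98
ee_pos: [0.4768, 0.2009, 0.1098]
eef_rot: [0.091, 0.996, 0.0, 0.001]
ft_force: [4.5, 2.3, 2.4]
width: 0.0259
grip_force: 6.0
time: 24.48
ee_pos: [0.4759, 0.2003, 0.1601]
eef_rot: [0.091, 0.996, -0.0, 0.001]
ft_force: [-0.5, -1.0, -1.0]
width: 0.0303
grip_force: 0.0
[0.47539889 0.20006863 0.15921583]
###+++++++################+++++++###
##++.....+################++....++##
##++.   ..################+. ....+##
##++.    .###############++.   ..+##
##++.    .####++++++++++++.     .+##
##++.    .###+.............     .+##
##++.    .###+.                 .+##
##+..    .##+.                  .+##
##+..   ..##+.                  .+##
##+.    .+##+.                  .+##
##+.    .+###+............      .+##
##+.    .+###+++++++++++++.     .+##
+++.    .+###############+.     .+##
+++.    .+###############+.     .+##
+#+.    .+####+++++++####+.     .+##
+#+.    .+##+.........+##+.     .+##
+#+.    .+##+.       .+##+.     .+##
+++.     +##+.        .##+.     .+##
+++.     +##+.       .+##+.     .+##
+++.     +##+.       .+##+.     .+##
+++.     +##+.       .+##+.     .+##
+#+.     +##++........+##+.     .+##
##+.     +###+++++++++###+.     .+##
##+.     +###############+.     .+##
##+.     +###############+.     .+##
#++.     .+++++++++++++...      .+##
#++.                            .+##
##+.                            .+##
#++.                            .+##
#++.                            .+##
#++.                            .+##
#++.                            .+##
#++.                            .+##
#++.                            .+##
#++.                            .+##
#++.      ..............        .+##
#++.     .++++++++++++++...     .+##
#++.     .###############+.     .+##
#+++.....+###############+.    ..+##
##++++++++################+.....++##
###+++++++################+++++++###
####################################
#+##++##############################
++++++++++++++++++++++++++++++++++++
```

```bash
python3 -m pendant '[[0.017,0,0.01,0],[0,0,0.02,0],[0,0,0.008,0],[0,0,0.004,0],[0,0,0.001,0],[0,0,0,0]]'
python3 -m pendant '[[0,0,0,0],[0,0,0,0],[0,0,0,0]]' 0.2 6
python3 -m pendant '[[-0.003,0,0.0008,0],[-0.003,0,0.0009,0],[-0.003,0,0.0011,0],[-0.003,0,0.0013,0],[-0.003,0,0.0015,0],[-0.002,0,0.0012,0],[0,0,0,0]]' 
python3 -m pendant '[[0,0,0,0],[0,0,0,0],[0,0,-0.03,0],[0.017,0,0,0],[0,0,0.014,0],[0,0,0.006,0],[0,0,0.0032,0],[0,0,0,0]]' 0.345
python3 -m pendant '[[0,0,0,0],[0,0,0,0],[0,0,0,0]]' 0.2
python3 -m pendant '[[-0.003,0,0.0006,0],[-0.003,0,0.0008,0],[0,0,0,0]]' 
python3 -m pendant '[[0,0,0,0],[0,0,0,0],[0,0,-0.03,0],[-0.011,0,-0.02,0],[0,0,0,0],[0,0,0,0]]' 0.345
python3 - <<'E'
from bench import r
from h import *
c=r.camera("wrist");s=r.read_state();print(s["ee_pos"])
show(win(c,-.001)[:,4:40]);print("-----"); show(win(c,.069)[::2,4:40])
E
```

```text
time: 25.03
ee_pos: [0.4591, 0.2038, 0.1166]
eef_rot: [0.091, 0.996, -0.0, -0.0]
ft_force: [-0.7, 0.5, -0.1]
width: 0.03
grip_force: 0.0
time: 25.28
ee_pos: [0.4595, 0.2042, 0.1172]
eef_rot: [0.091, 0.996, 0.0, 0.001]
ft_force: [1.0, 1.0, -1.0]
width: 0.0259
grip_force: 6.0
time: 25.87
ee_pos: [0.4767, 0.2009, 0.1099]
eef_rot: [0.091, 0.996, 0.0, 0.0]
ft_force: [3.4, 2.2, 2.0]
width: 0.0258
grip_force: 6.0
time: 26.53
ee_pos: [0.4584, 0.2031, 0.1157]
eef_rot: [0.091, 0.996, -0.001, -0.001]
ft_force: [-0.3, -0.5, 0.6]
width: 0.0298
grip_force: 0.0
time: 26.78
ee_pos: [0.4591, 0.2043, 0.1167]
eef_rot: [0.091, 0.996, 0.0, -0.0]
ft_force: [1.2, 2.7, -4.9]
width: 0.0258
grip_force: 6.0
time: 27.03
ee_pos: [0.4655, 0.2031, 0.1155]
eef_rot: [0.091, 0.996, 0.0, 0.0]
ft_force: [1.5, 3.1, -1.0]
width: 0.0259
grip_force: 6.0
time: 27.53
ee_pos: [0.4766, 0.2004, 0.1661]
eef_rot: [0.091, 0.996, -0.0, 0.001]
ft_force: [0.1, -0.5, -1.4]
width: 0.0299
grip_force: 0.0
[0.4757487  0.20026376 0.16508611]
++#+++++++++++++++++++++++++++++++##
##++.............................+##
##++.                    
[... 1648 characters left out ...]
##+.                             +
+###.                              +
++#+.      .###############+.     .+
++#+.       ++++++++++++##+.      .+
++#+.                   ##+       .+
+##+                    +##.      .+
+##+                    +##.      .+
+###.      .++++++++++++###.       +
+##+.      +###############+      .+
+##+.                   +#+.      .+
++#++                   +##.      .+
+##+.                   +##.      .+
+##+.                   +##+      .+
+###.      .+##############+      .+
+###+                   ....      .+
+###+                             .+
+++++.             ...           .++
++++++++++++++++++++++++++++++++++++
+.............+++++++++............+
```

```bash
python3 -m pendant '[[0.023,-0.03,0,0],[0.023,-0.03,0,0],[0,-0.0155,0,0],[0,0,0,0],[0,0,0,0],[0,0,0,0]]' 0.6
python3 - <<'E'
from bench import r
from h import *
s=r.read_state();d=s["ee_pos"][:2]-C;print(R.from_euler("z",-YAW).apply([*d,0]),s["ee_pos"],s["width"])
E
```

```text
time: 28.08
ee_pos: [0.4167, 0.1352, 0.165]
eef_rot: [0.091, 0.996, -0.0, -0.0]
ft_force: [-0.0, -0.8, -0.0]
width: 0.0516
grip_force: 0.0
[-0.02168023 -0.10322748  0.        ] [0.41670392 0.13516231 0.16498993] 0.05159413757292157
```

```bash
python3 -m pendant '[[0,0,0.02,0],[0,0,0.015,0],[0,0,0.005,0],[0,0,0.002,0],[0,0,0,0]]' | grep -E "ee_pos|ft_f"
for i in 1 2; do python3 -m pendant '[[0,0,0.002,0],[0,0,0,0]]' | grep -E "ee_pos|ft_f"; done
```

```text
ee_pos: [0.4165, 0.1358, 0.1237]
ft_force: [-5.7, -2.2, 9.3]
ee_pos: [0.4167, 0.1358, 0.1232]
ft_force: [-14.3, -5.6, 30.9]
ee_pos: [0.4171, 0.1368, 0.1227]
ft_force: [-22.3, -7.8, 52.0]
```

```bash
for i in 1 2 3 4; do python3 -m pendant '[[0,0,-0.002,0],[0,0,0,0]]' | grep -E "ee_pos|ft_f"; done
```

```text
ee_pos: [0.4169, 0.136, 0.1232]
ft_force: [-14.3, -5.2, 30.4]
ee_pos: [0.4169, 0.1359, 0.1242]
ft_force: [-2.7, -0.6, 5.3]
ee_pos: [0.4169, 0.1358, 0.1259]
ft_force: [-1.9, 0.9, 3.9]
ee_pos: [0.4171, 0.1355, 0.1277]
ft_force: [-0.4, 2.1, 2.5]
```

```bash
python3 -m pendant '[[0,0,-0.01,0],[0,0,-0.03,0],[0,0,0,0],[0,0,0,0],[0,0,0,0]]'
python3 - <<'E'
from bench import r
from h import *
c=r.camera("wrist")
for y in (.069,-.001): show(win(c,y)[::2]);print("---")
t=r.camera("scene");cv2.imwrite("pics/end.png",cv2.resize(t["img"][110:310,130:400,::-1],None,fx=2.9,fy=2.9,interpolation=cv2.INTER_CUBIC))
E
```

```text
time: 29.92
ee_pos: [0.4168, 0.1344, 0.1673]
eef_rot: [0.091, 0.996, -0.0, 0.0]
ft_force: [0.2, 0.1, -0.1]
width: 0.0523
grip_force: 0.0
############################################
############################################
############################################
############################################
############################################
############################################
############################################
############################################
############################################
############################################
++##########################################
 .++########################################
 .+++#######################################
 .+++#####.   .+############################
 .++++###+.       .++#######################
 .+++####+.            .+###################
 .+++##+##+       ..  ..+###################
 .+++#####+.      ##########################
 .+++######.                    ...+########
 .++++#####+.                       +#######
 .++++++++++++++++++++++++++++++++++########
 .++##############
[... 324 characters left out ...]
#####################
############################################
############################################
############################################
############################################
############################################
############################################
############################################
############################################
############################################
############################################
############################################
############################################
############################################
############################################
############################################
---
```

View pics/end.png

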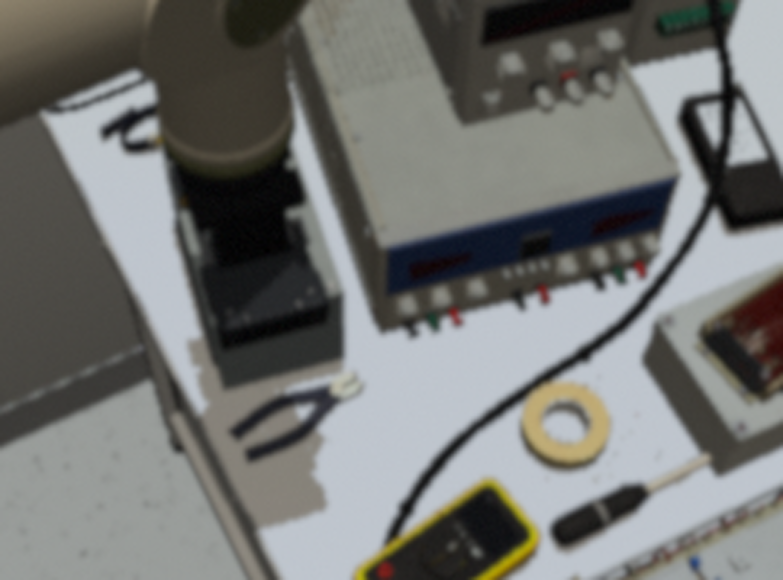

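```bash
python3 -m pendant '[[-0.023,0.02,-0.01,0],[-0.023,0.02,0,0],[0,0.02,0,0],[0,0,0,0],[0,0,0,0]]' | grep ft_f
python3 - <<'E'
from bench import r
from h import *
c=r.camera("wrist")
for y in (.069,-.001): show(win(c,y)[::2]);print("---")
print(r.close_job())
E
```

```text
ft_force: [0.6, -0.7, -0.3]
 .+++####+.                 ...       .#####
 .++++###+                            .+####
 .+++####+                             +####
 .+++###++                             +####
 .++++##+                             .+####
 .++++##+      .+##############+.     .+####
 .++++#+.      .+++++......+###.      .+####
 .++++++                    ###.      .#####
 .+++##+.                   +##.      .#####
 .+++###.                   +##.       +####
 .+++##+.      .....+++...++###+      .+####
 .+++###+      .+##############+      .+####
 .+++###+                   .##+      .+####
 .+++###+                   .##+      .#####
 .+++###.                   .##.      .#####
 .++++##.                   +##+.     .+####
 ++++###+       +###++#########+      .+####
 .+++###+.                  .++.      .+####
 .+++####.                            .++###
 .+++++#++.                           .++###
 .+++++++++++++++++++++++++++++++++++++++###
 ...++++..........++++++++++++++++++..+++###
---
++#####+++++++++++++++++++++++++++++++####++
++####+.                         
[... 267 characters left out ...]
+     .+####++
++####+.                  .##+.     .+####++
++####+                  .+##+.     .+###+++
++####.                   +##+.     .+###+++
++####+                   +##+.     .+###+++
++####+                   .+#+.     .+###+++
++####+                   .+#+.     .+###+++
+#####+                   +###+      +###+++
+#####+.                  +###+      +###+++
+#####+..                  ..        +###+++
+#####+..                            +###+++
+#####++.                            +###+++
++####++.  ...  .. ...               +###+++
++######++++++++++++++++++++++++++++++###+++
++#######################################+++
---
the job is handed in; nothing more can be done
None
```

The windows show 3 (left) and 7 (right), whole and within about 1 mm of centre; the button was then pressed fully down, peaking at 52 N, and sprang back, and the job was handed in at about 30 s with the bystanders apparently undisturbed, but at 16 s a finger touched the box or ring near the button with about 12 N and I cannot rule out that it nudged the button early.

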